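# Make up a bay of the reagent shelf: seat the spill tile, clip the label holder on the lip

## Robot

A 7-joint arm with a two-finger parallel gripper is mounted at the origin on the work surface. World frame = base frame: x ahead of the robot, y to its left, z up, the work surface at z = 0. Lengths are in m, angles in rad, forces in N, time in s.
With the tool pointing down it reaches from about 0.4 to 0.85 m from the base axis. Payload 4.5 kg.
Tool frame: the origin (TCP) lies at the very end of the fingers, on their centre line; the grasp point (between the pads) lies 19 mm behind it (bot.hold_point_z is the distance from the TCP to the grasp point, in m); z points along the fingers, y is the line along which they close (so a half turn about z gives the same grasp; the last joint's range is limited). The gripper opens to 85 mm and grips with 20 to 120 N. Pads are 22 mm wide; open, the fingers measure 114 mm over their backs; the gripper's body (76 mm by 85 mm) begins 54 mm behind the grasp point. The pads swing forward as they close: fully open they stand 13 mm farther back than shut.
Start: joints at [-1.177, 0.689, -0.195, 1.565, 0.157, 0.902, -0.215], TCP at [0.22, 0.585, 0.231] pointing down, gripper open.
Joint ranges: [-3.01, 3.01], [-0.46, 2.08], [-1.47, 1.51], [0.13, 2.56], [-1, 4.14], [0.04, 2.09], [-2.66, 2.66]. Speed limits (rad/s): [2.57, 2.57, 3.14, 3.14, 3.14, 3.14, 3.14].

## Interface

Orientations are given as a unit quaternion [w, x, y, z].
In Python, from cell import sense, grab_frame, camera_model, sign_off, finder, bot gives the robot as it stands. The module is installed in compiled form; this text tells all that it offers.
- The arm moves only by the tool apply_moves, never from a script. Its argument "steps" is a list of rows, each an object of numbers: "wx", "wy", "wz": the turn, a rotation vector about the tool's x, y, z as a fraction of full scale; "dx", "dy", "dz": the shift along the tool's x, y, z as a fraction of full scale; "hand": the opening, from 0 (shut) to 1 (fully open). A call has 1 to 5 rows; each row is the pose to reach, as a shift and turn from the pose commanded when the call began, along the tool's axes at that moment; what a row does not reach only later rows make up. Full scale, the value 1, is 250 mm for a shift and pi/2 rad for a turn. A row lasts 1/8 s, in which the tool goes at most 62.5 mm and 10.7 degrees, less where a joint would pass 70% of its speed; a pose out of reach is approached as far as the arm can. A call with a number of a shift or a turn outside -1 to 1 is refused whole. A call with a gripper value outside its range is refused whole. The fingers move at their own pace and stop on an object; "force" is the grip in N (left out, the last holds). Time passes only in rows, so rows that repeat a pose let the fingers close. It gives the time, the measured TCP pose, the force, the opening and the grip force at its end, in the units of the state.
- sense(): the state, without advancing time (a new reading comes with each control period).
- grab_frame(name): name is "side" or "top"; returns the picture (384x512x3 uint8, red, green, blue); there is no depth.
- camera_model(name): a dict with "camera_matrix" (3x3 intrinsics, pixels), "R" (3x3) and "t" (3): a world point X has camera coordinates R X + t. Camera axes: x right, y down, z forward; pixel columns grow to the right and rows downward; lengths in m; the calibration is good to about 2 mm. A picture is of the moment at which its call begins. camera_model takes no time and is no camera call.
- sign_off(): hands the job in; it is judged then, once.
Trained networks look in the newest picture that a camera, given by its name, has taken for a name from the list of things; names that differ only in an ending like _2 or _b are one class to them, and where a whole thing is asked for, a point or a joint stands for the part that bears it (a point fixed in the world has none). Each returns a list of dicts, best first, with "confidence" (0 to 1); they miss things now and then, are a little off and sometimes report something else, mostly with a low value. They report only what shows in the picture. A call takes as long as a camera call. They do not tell look-alikes from the thing itself.
- finder.spot_in(camera, target): "bbox" ([left, top, right, bottom] in pixels, round what is visible of it).
- finder.place_of(camera, target): "point" ([column, row] in pixels: a listed point, or the origin of a listed thing).
The state is a dict: "time_s": time; "joints": joint angles; "joint_vel": joint speeds; "joint_efforts": joint torques, N m; "eef_pos": TCP position; "eef_rot": TCP orientation; "ft_force": force on the tool from outside, world axes, zero at the start; "torque": the same for the moment, N m; "grip_width": opening from 0.0 (shut) to 1.0 (fully open); "grip_force": force on a finger pad.
Only numpy, scipy, OpenCV 4.12 (cv2) and the standard library are available. Lean on these libraries where they do the work, as an engineer would, in place of code of your own. Each camera call takes 0.05 s, during which the arm holds its last target. There are 200 camera calls.

## Task

One bay of the low grey reagent shelf still has to be made up: its white spill tile has ridden up on the shelf's front lip, so push it back behind the lip and press it down with the fingers until it sits level on the bay's floor. Then take the larger label holder off the rim of the tote and push it down over the shelf's front lip in the middle of that same bay, upright, its long tongue behind the lip and its card facing out, until you feel it is fully home; keep it firmly pressed down and finish while still holding it like that, for its adhesive to take. Leave the bottles, the small label holder and the standing dominoes where they are.

Things in the scene. Friction and masses are not known exactly. Their poses are not given: they have to be found in the camera images.
- rack: Fixed low grey sheet-steel shelf, open on top, three bays in a row: the tile is in one, a bottle in each other. Origin on the bench under the middle of the upright front lip; x level from the lip to the rear, y along the lip, z up. Lip 3 mm thick (x -1.5 to 1.5 mm), 384 mm long, top edge at z 103 mm. Bay centres at y -128, 0, 128 mm; 3 mm dividers, 103 mm high, begin 27 mm behind the lip.
- rack_floor (a point): Fixed point of the shelf, 77 mm behind the lip's middle, on the floor of the middle bay: all three floors are flat at this height, 28 mm below the lip's top edge, and run from x = 1.5 mm to a rear upstand at x = 153 mm (rack's frame), which is as high as the lip.
- tile: Loose white spill tile, 140 (x) by 110 (y) by 8 mm (z), about 280 g; origin at its centre, z its upward normal. At the start its front (-x) edge lies on the lip, overhanging its outer face by 3 to 6 mm, and its rear edge on the bay floor: it slopes up to the front by 12 degrees. It can slide some 20 mm to the rear. Level on the floor its centre is 4 mm above the floor.
- tote: Fixed teal open stationery box, 170 (x) by 270 (y) by 85 mm high. Origin on the bench under the middle of its near wall; x points from there into the box, y along the wall. Wall 4 mm thick; the two label holders are clipped side by side over the rim of this near wall, about 120 mm apart, in either order.
- label_holder: Larger clip-on label holder, white, 45 g. Origin at the centre of its upright card frame: 80 wide (y), 48 high (z), 8 mm thick (x; pinch here). Card faces -x. Below the frame a 6 mm bridge with two legs, 3 mm thick, and a 6 mm mouth between them (x -3 to 3): long tongue at +x, short flared leg at -x. At the start it stands on the tote's rim, rim in its mouth, card away from the tote.
- label_holder_seat (a point): Middle of the mouth's ceiling of the larger label holder, 30 mm below its origin: it rests on the lip's top edge when fully home. The tongue reaches 16 mm below it, the short leg 11 mm; the feet of both flare outward by 1 to 2 mm.
- label_holder_tongue (a point): On the tongue of the larger label holder, 15 mm below the mouth's ceiling and 4.5 mm to +x of it.
- small_holder: The smaller label holder of the same make (frame 44 mm wide, 36 mm high), on the same rim; to be left there. Origin at the centre of its frame.
- bottle_a: Brown glass bottle with black cap, 58 mm across, 120 mm high, in one of the other bays; origin at the centre of its underside. To be left there.
- bottle_b: Second bottle, the same, in the remaining bay; to be left there.
- domino_0: White domino standing on end on the bench, 12 by 26 by 50 mm high; origin at the centre of its underside. To be left standing.
- domino_1: Second standing domino, the same.
- domino_2: Third standing domino, the same.
Not all that is in view belongs to the job. What is shaped like the label_holder but red is not meant.

How it is judged:
On the way, in this order (a step that is already met when the one before it is completed fails the run):
1. the tile sits level on the bay floor behind the lip while the fingers press it down (angle between tile's own z axis and vertical below 0.026 rad and z of tile in the frame of rack between 0.077 and 0.081 m and x of tile in the frame of rack between 0.07 and 0.085 m and contact force between the fingers and tile above 2 N), for 0.2 s.
2. the larger label holder is fully home on the lip of the tile's bay, tongue behind the lip, pressed down (z of label_holder_seat in the frame of rack between 0.101 and 0.105 m and x of label_holder_seat in the frame of rack between -0.004 and 0.004 m and x of label_holder_tongue in the frame of rack above 0.0015 m and z of label_holder_tongue in the frame of rack below 0.091 m and angle between label_holder's own z axis and vertical below 0.07 rad and angle between the y axis of label_holder and the y axis of rack, either way round below 0.07 rad and y of label_holder in the frame of tile between -0.02 and 0.02 m and contact force between label_holder and rack above 3 N), for 0.2 s.
At the end, for the whole second after the job is handed in: Tile level (1.5 degrees, 2 mm) on its bay floor behind the lip; larger holder on that bay's lip, mouth ceiling within 2 mm of the lip top, tongue inside, upright and parallel within 4 degrees, within 20 mm of the tile's middle, at rest, held by the fingers and pressed on the shelf with over 3 N (all of step 2 and angle between tile's own z axis and vertical below 0.026 rad and z of tile in the frame of rack between 0.077 and 0.081 m and x of tile in the frame of rack between 0.07 and 0.085 m and contact force between the fingers and label_holder above 2 N and linear speed of label_holder below 0.02 m/s); the arm keeps its last pose, push and grip.
It fails at once if a bottle is shifted by more than 30 mm or tipped (distance of any of bottle_a, bottle_b from where it was at the start of the episode above 0.03 m or angle between any of bottle_a, bottle_b's own z axis and vertical above 0.5 rad).
It fails at once if the small label holder is taken or shifted by more than 30 mm (distance of small_holder from where it was at the start of the episode above 0.03 m).
It fails at once if a standing domino is knocked over or shifted by more than 30 mm (distance of any of domino_0, domino_1, domino_2 from where it was at the start of the episode above 0.03 m or angle between any of domino_0, domino_1, domino_2's own z axis and vertical above 0.5 rad).
It also fails if it takes over 54 s, if anything falls off the work surface, if the arm or the gripper's body presses on something with over 40 N, if the wrist force passes 120 N, or if a joint passes its speed limit or range.

## Working session

There is one attempt and no reset: what is moved stays moved. The work goes in short steps, Python scripts to look and compute and a tool call to move; the robot and the scene stay as the last step left them, time stands still between calls to the robot, and variables do not carry over. Pictures are saved under pics/ and viewed, at most 10 in all, crops included, and the job is handed in when it is done.

Besides the shell and the picture viewer there is one more tool, called after ">>>" by a JSON object that holds its "name" and its "arguments", one argument or row to a line. apply_moves: Moves the arm, as the interface text tells. Its arguments: {"type":"object","properties":{"steps":{"type":"array"},"force":{"type":"number"}},"required":["steps"]}

```bash
mkdir -p pics
cat > h.py <<'E'
import numpy as np, cv2
from cell import sense, grab_frame, camera_model, finder, bot, sign_off
from scipy.spatial.transform import Rotation as Rn
def proj(cam,X):
    m=camera_model(cam);c=np.array(m['R'])@np.asarray(X,float).T+np.array(m['t'])[:,None] if np.ndim(X)>1 else (np.array(m['R'])@X+m['t'])
    p=np.array(m['camera_matrix'])@c; return (p[:2]/p[2]).T
def ray(cam,uv):
    m=camera_model(cam);R=np.array(m['R']);d=R.T@np.linalg.solve(np.array(m['camera_matrix']),[uv[0],uv[1],1]);return -R.T@np.array(m['t']),d
def onz(cam,uv,z):
    o,d=ray(cam,uv);return o+d*(z-o[2])/d[2]
def tri(uvs):
    A=[];b=[]
    for cam,uv in uvs:
        o,d=ray(cam,uv);d=d/np.linalg.norm(d);P=np.eye(3)-np.outer(d,d);A.append(P);b.append(P@o)
    return np.linalg.lstsq(np.vstack(A),np.hstack(b),rcond=None)[0]
def save(n,im): cv2.imwrite('pics/'+n,cv2.cvtColor(im,cv2.COLOR_RGB2BGR))
E
cat > a.py <<'E'
from h import *
import pickle
ims={c:grab_frame(c) for c in('top','side')}
save('s0.png',ims['side']);save('t0.png',ims['top'])
for t in ['rack','rack_floor','tile','tote','label_holder','label_holder_seat','small_holder','bottle_a','domino_0']:
    r={}
    for c in ims:
        r[c]=[(np.round(x['point']).tolist(),round(x['confidence'],2)) for x in finder.place_of(c,t)][:4]
    print(t,r)
for c in ims:
    m=camera_model(c);print(c,-np.array(m['R']).T@m['t'],np.array(m['R'])[2])
s=sense();print(s['eef_pos'],s['eef_rot'],s['time_s'],bot.hold_point_z)
E
python3 a.py
```

```text
rack {'top': [([321.0, 192.0], 0.63)], 'side': [([239.0, 178.0], 0.7)]}
rack_floor {'top': [], 'side': [([217.0, 152.0], 0.74)]}
tile {'top': [([327.0, 168.0], 0.96), ([272.0, 219.0], 0.46)], 'side': [([224.0, 149.0], 0.76), ([223.0, 283.0], 0.53)]}
tote {'top': [([189.0, 199.0], 0.68)], 'side': [([238.0, 300.0], 0.98)]}
label_holder {'top': [([142.0, 244.0], 0.78), ([198.0, 203.0], 0.68)], 'side': [([242.0, 239.0], 0.83)]}
label_holder_seat {'top': [([203.0, 200.0], 0.73), ([144.0, 233.0], 0.72)], 'side': [([240.0, 247.0], 0.89), ([293.0, 361.0], 0.71), ([270.0, 240.0], 0.7)]}
small_holder {'top': [([158.0, 194.0], 0.58)], 'side': [([224.0, 282.0], 0.75)]}
bottle_a {'top': [([286.0, 172.0], 0.79), ([367.0, 168.0], 0.74), ([161.0, 193.0], 0.65)], 'side': [([225.0, 131.0], 0.85), ([213.0, 179.0], 0.78)]}
domino_0 {'top': [([272.0, 219.0], 0.52), ([243.0, 220.0], 0.51), ([258.0, 216.0], 0.47)], 'side': [([268.0, 226.0], 0.58), ([267.0, 238.0], 0.53), ([273.0, 216.0], 0.48)]}
top [0.36612611 0.06251248 1.30045651] [ 0.10609815  0.01597605 -0.99422731]
side [0.40175413 0.85920078 0.66178127] [ 0.0578521  -0.81680109 -0.57401142]
[0.22001328 0.58501058 0.23130603] [-3.82083578e-06  1.78889586e-01  9.83869156e-01  2.72200333e-05] 1.0 0.0187
```

Run:
```python
import cv2
t=cv2.imread('pics/t0.png');s=cv2.imread('pics/s0.png')
cv2.imwrite('pics/t1.png',cv2.resize(t[110:290,110:410],(800,480),interpolation=3))
cv2.imwrite('pics/s1.png',cv2.resize(s[90:384,120:400],(571,600),interpolation=3))
```

```text
(no output)
```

View pics/t1.png

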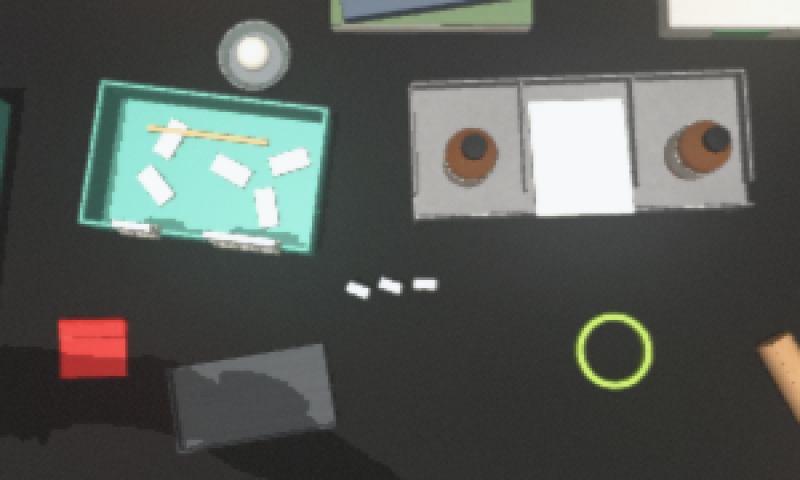

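View pics/s1.png

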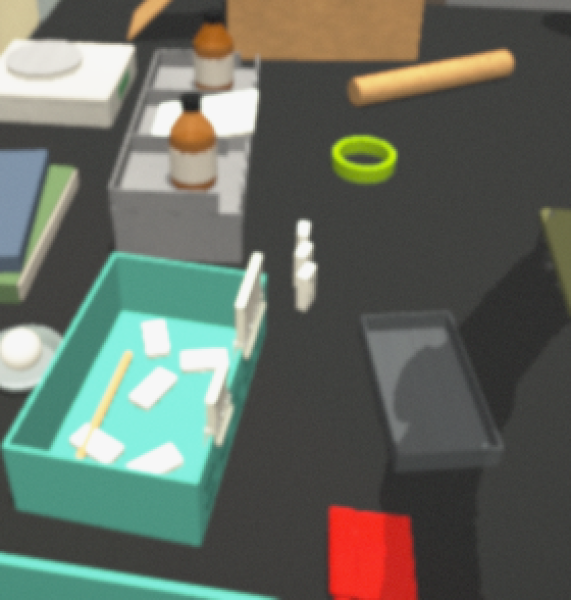

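The top view (crop) shows the rack's lip running from (415,218) to (752,204), with the tile in the middle bay. The larger holder is on the tote wall at (242,242) and the small one at (135,229). Three dominoes stand at about (357–425,287). The side view agrees: the larger holder is the far one, at (250,300).

```bash
cat > b.py <<'E'
from h import *
t=cv2.cvtColor(cv2.imread('pics/t0.png'),cv2.COLOR_BGR2GRAY).astype(float)
def edges(g,c0,c1,rf,half):  # dark below -> strongest drop going down, subpixel at half level
    P=[]
    for c in range(c0,c1):
        r=int(round(rf(c)));col=g[r-half:r+half+1,c];d=np.diff(col);i=np.argmin(d)
        w=-d[max(0,i-1):i+2];k=np.arange(max(0,i-1),max(0,i-1)+len(w))
        P.append((c,r-half+.5+(k*w).sum()/w.sum()))
    return np.array(P)
def rob(P):
    for _ in range(4):
        k=np.polyfit(P[:,0],P[:,1],1);e=np.abs(P[:,1]-np.polyval(k,P[:,0]));P=P[e<max(.5,2*e.std())]
    return k,e.std(),len(P)
f=lambda c:191.7+(c-265.6)*(186.5-191.7)/(392-265.6)
L=[c for c in range(268,308)]
P=np.vstack([edges(t,268,306,f,3),edges(t,352,390,f,3)])
k,e,n=rob(P);print('lip',k,e,n)
A=onz('top',(270,np.polyval(k,270)),.103);B=onz('top',(388,np.polyval(k,388)),.103)
yd=(A-B)/np.linalg.norm(A-B);xd=np.array([yd[1],-yd[0],0]);print('yaw rack',np.arctan2(xd[1],xd[0]),'lip front pt',A,B)
# lip ends by columns
for nm,c0 in(('L',265.6),('R',392)):
    print(nm,onz('top',(c0,np.polyval(k,c0)),.103))
# tile corners
f2=cv2.imread('pics/t0.png').min(2)
m=(f2>200).astype(np.uint8)[130:200,295:360]
n,lab,st,ce=cv2.connectedComponentsWithStats(m);i=1+np.argmax(st[1:,4]);cn=cv2.findContours((lab==i).astype(np.uint8),0,1)[0][0]
r=cv2.minAreaRect(cn);print('tile px',np.array(r[0])+[295,130],r[1:],onz('top',np.array(r[0])+[295,130],.075+.004+.0146))
# holder, in top & side; tote rim
print('holder top pt z=.14?',onz('top',(200.7,200.7),.139))
print('tri h',tri([('top',(198,203)),('side',(242,239))]),'seat',tri([('top',(203,200)),('side',(240,247))]))
for d in [(243,220),(258,216),(272,219)]: print('dom',onz('top',d,.0))
for w in [(357,290),(390,286),(425,284)]: print('dom top',onz('top',(110+w[0]/2.667,110+w[1]/2.667),.05))
for n,w in dict(wl=(80,223),wr=(312,252),wrb=(329,107),wlb=(103,81)).items(): print(n,onz('top',(110+w[0]/2.667,110+w[1]/2.667),.085))
for u in [(284,178),(368,172)]: pass
for w in [(474,148),(717,138)]: print('cap',onz('top',(110+w[0]/2.667,110+w[1]/2.667),.075+.12))
cv2.imwrite('pics/c.png',np.hstack([cv2.resize(cv2.imread('pics/t0.png')[185:215,140:240],(800,240),interpolation=2)]))
cv2.imwrite('pics/d.png',cv2.resize(cv2.imread('pics/s0.png')[205:315,215:265],(270,594),interpolation=2))
E
python3 b.py
```

```text
lip [-3.89039608e-02  2.02147253e+02] 0.1352882459239913 50
yaw rack 0.04350886679486096 lip front pt [0.48747937 0.02894139 0.103     ] [ 0.50302466 -0.32812311  0.103     ]
L [0.48689768 0.04230238 0.103     ]
R [ 0.50354978 -0.3401848   0.103     ]
tile px [327.61175919 168.45294189] ((43.793701171875, 36.584232330322266), 85.60128784179688) [ 0.56086773 -0.14823784  0.0936    ]
holder top pt z=.14? [0.45609923 0.234065   0.139     ]
tri h [0.45522006 0.24590154 0.11412169] seat [0.46347611 0.23529707 0.08292655]
dom [0.40410462 0.11438214 0.        ]
dom [0.41746032 0.06527897 0.        ]
dom [0.40789553 0.01938895 0.        ]
dom top [0.40663298 0.10971463 0.05      ]
dom top [0.41156407 0.07072893 0.05      ]
dom top [0.41414692 0.02938332 0.05      ]
wl [0.48139049 0.43093548 0.085     ]
wr [0.44897774 0.16072064 0.085     ]
wrb [0.61914462 0.14297755 0.085     ]
wlb [0.64954523 0.40981887 0.085     ]
cap [ 0.55256408 -0.01839174  0.195     ]
cap [ 0.56411368 -0.27462107  0.195     ]
```

View pics/c.png

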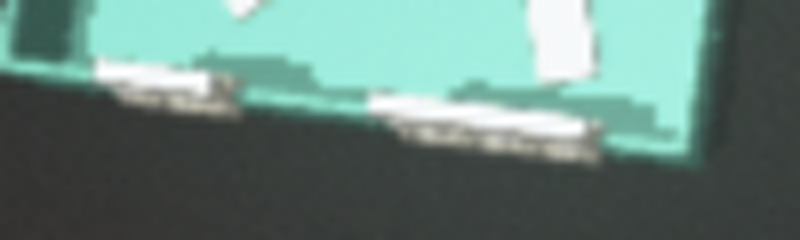

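View pics/d.png

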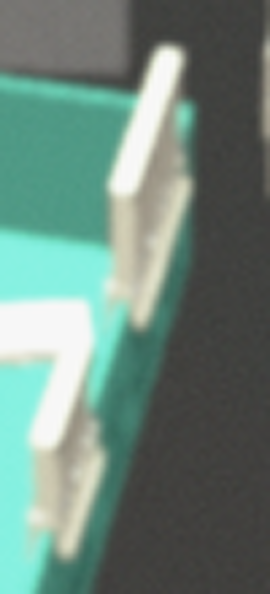

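The larger holder's top edge runs (186,198)–(213,201) in the full top image, and the small holder lies well to its left. First job is the tile, so I go towards the rack with the fingers shut.

```bash
cat >> h.py <<'E'
RO=np.array([.4967,-.1488,0.]);RY=.0435
def rk(p): # rack->world
    c,s=np.cos(RY),np.sin(RY);return RO+np.array([c*p[0]-s*p[1],s*p[0]+c*p[1],p[2]])
def inv(w):
    c,s=np.cos(RY),np.sin(RY);d=np.asarray(w)-RO;return np.array([c*d[0]+s*d[1],-s*d[0]+c*d[1],d[2]])
def plan(xyz,phi):
    s=sense();q=s['eef_rot'];R=Rn.from_quat([q[1],q[2],q[3],q[0]]).as_matrix()
    y=np.array([np.cos(phi),np.sin(phi),0]);z=np.array([0,0,-1.]);T=np.column_stack([np.cross(y,z),y,z])
    d=R.T@(np.asarray(xyz)-s['eef_pos'])/.25;w=Rn.from_matrix(R.T@T).as_rotvec()/(np.pi/2)
    print('d',d.round(4),'w',w.round(4),'max',abs(d).max().round(2))
def st():
    s=sense();q=s['eef_rot'];R=Rn.from_quat([q[1],q[2],q[3],q[0]]).as_matrix()
    print('t',round(s['time_s'],2),'pos',np.round(s['eef_pos'],4),'rack',inv(s['eef_pos']).round(4),'yang',np.arctan2(R[1,1],R[0,1]).round(4),'tilt',R[2,2].round(4),'F',np.round(s['ft_force'],1),'g',round(s['grip_width'],3),round(s['grip_force'],1))
E
python3 - <<'E'
from h import *
st()
plan([.40,.36,.25],RY)
h=onz('top',(199.7,199.4),.139);print('holder top-face centre',h)
a=onz('top',(186.2,197.9),.139);b=onz('top',(213.1,200.9),.139);print(a,b,np.linalg.norm(a-b),np.arctan2(-(a-b)[0],(a-b)[1]))
print(tri([('top',(199.7,199.4)),('side',(242,226.7))]))
E
```

```text
t 1.0 pos [0.22   0.585  0.2313] rack [-0.2445  0.7451  0.2313] yang 1.2111 tilt -1.0 F [-0.1 -0.8 -0.1] g 1.002 0.0
d [-0.9907 -0.589  -0.0748] w [ 0.     -0.      0.7433] max 0.99
holder top-face centre [0.45992829 0.23709662 0.139     ]
[0.46418014 0.27711803 0.139     ] [0.45568297 0.19744493 0.139     ] 0.0801249335664435 -0.10624875823655221
[0.46019305 0.23720379 0.13833736]
```

>>> {"name": "apply_moves", "arguments": {
  "steps": [
    {"dx": -0.2, "dy": -0.12, "dz": -0.05, "wz": 0.11, "hand": 0},
    {"dx": -0.4, "dy": -0.24, "dz": -0.07, "wz": 0.22, "hand": 0},
    {"dx": -0.6, "dy": -0.36, "dz": -0.07, "wz": 0.33, "hand": 0},
    {"dx": -0.8, "dy": -0.48, "dz": -0.07, "wz": 0.44, "hand": 0},
    {"dx": -0.99, "dy": -0.59, "dz": -0.07, "wz": 0.55, "hand": 0}
  ]
}}

```text
invalid input at $.steps[0]: expected keys wx, wy, wz, dx, dy, dz, hand
```

Run:
```python
from h import *
st();plan([.43,.14,.25],RY)
```

```text
t 1.0 pos [0.22   0.585  0.2313] rack [-0.2445  0.7451  0.2313] yang 1.2111 tilt -1.0 F [-0.1 -0.8 -0.1] g 1.002 0.0
d [-1.4128 -1.3704 -0.0749] w [ 0.     -0.      0.7433] max 1.41
```

>>> {"name": "apply_moves", "arguments": {
  "steps": [
    {"wx": 0, "wy": 0, "dx": -0.2, "dy": -0.12, "dz": -0.05, "wz": 0.11, "hand": 0},
    {"wx": 0, "wy": 0, "dx": -0.4, "dy": -0.24, "dz": -0.07, "wz": 0.22, "hand": 0},
    {"wx": 0, "wy": 0, "dx": -0.6, "dy": -0.36, "dz": -0.07, "wz": 0.33, "hand": 0},
    {"wx": 0, "wy": 0, "dx": -0.8, "dy": -0.48, "dz": -0.07, "wz": 0.44, "hand": 0},
    {"wx": 0, "wy": 0, "dx": -0.99, "dy": -0.59, "dz": -0.07, "wz": 0.55, "hand": 0}
  ]
}}

```text
time_s: 1.62
eef_pos: [0.401, 0.3582, 0.2491]
eef_rot: [0.0, 0.577, 0.817, 0.0]
ft_force: [0.1, 0.2, 0.5]
grip_width: 0.002
grip_force: 0.0
```

Run:
```python
from h import *
st();plan([.43,.14,.25],RY)
```

```text
t 1.62 pos [0.401  0.3582 0.2491] rack [-0.0736  0.5107  0.2491] yang 0.341 tilt -1.0 F [0.1 0.2 0.5] g 0.002 0.0
d [-0.8613 -0.1825 -0.0039] w [ 0.0005 -0.0002  0.1894] max 0.86
```

>>> {"name": "apply_moves", "arguments": {
  "steps": [
    {"wx": 0, "wy": 0, "dx": -0.2, "dy": -0.04, "dz": 0, "wz": 0.1, "hand": 0},
    {"wx": 0, "wy": 0, "dx": -0.4, "dy": -0.08, "dz": 0, "wz": 0.19, "hand": 0},
    {"wx": 0, "wy": 0, "dx": -0.6, "dy": -0.12, "dz": 0, "wz": 0.19, "hand": 0},
    {"wx": 0, "wy": 0, "dx": -0.8, "dy": -0.17, "dz": 0, "wz": 0.19, "hand": 0},
    {"wx": 0, "wy": 0, "dx": -0.86, "dy": -0.18, "dz": 0, "wz": 0.19, "hand": 0}
  ]
}}

```text
time_s: 2.25
eef_pos: [0.4306, 0.1387, 0.249]
eef_rot: [0.0, 0.692, 0.722, -0.001]
ft_force: [0.4, 1.0, 1.0]
grip_width: 0.0
grip_force: 0.0
```

Run:
```python
from h import *
st();plan(rk([-.04,0,.15]),RY)
```

```text
t 2.25 pos [0.4306 0.1387 0.249 ] rack [-0.0535  0.2901  0.249 ] yang 0.0433 tilt -1.0 F [0.4 1.  1. ] g 0.0 0.0
d [-1.1598  0.0543  0.3978] w [-0.0001  0.0009 -0.0002] max 1.16
```

>>> {"name": "apply_moves", "arguments": {
  "steps": [
    {"wx": 0, "wy": 0, "dx": -0.23, "dy": 0.01, "dz": 0.0, "wz": 0, "hand": 0},
    {"wx": 0, "wy": 0, "dx": -0.46, "dy": 0.02, "dz": 0.0, "wz": 0, "hand": 0},
    {"wx": 0, "wy": 0, "dx": -0.69, "dy": 0.03, "dz": 0.1, "wz": 0, "hand": 0},
    {"wx": 0, "wy": 0, "dx": -0.9, "dy": 0.04, "dz": 0.2, "wz": 0, "hand": 0},
    {"wx": 0, "wy": 0, "dx": -1.0, "dy": 0.05, "dz": 0.35, "wz": 0, "hand": 0}
  ]
}}

```text
time_s: 2.88
eef_pos: [0.4569, -0.1096, 0.1612]
eef_rot: [0.002, 0.691, 0.723, 0.001]
ft_force: [0.5, -0.0, -0.7]
grip_width: -0.0
grip_force: 0.0
```

Run:
```python
from h import *
st();plan(rk([-.04,0,.107]),RY)
```

```text
t 2.88 pos [ 0.4569 -0.1096  0.1612] rack [-0.0381  0.0409  0.1612] yang 0.0454 tilt -1.0 F [ 0.5 -0.  -0.7] g -0.0 0.0
d [-0.1631 -0.0087  0.2168] w [0.0026 0.0009 0.0012] max 0.22
```

Lower to z 0.107, then creep forward.

>>> {"name": "apply_moves", "arguments": {
  "steps": [
    {"wx": 0, "wy": 0, "dx": -0.16, "dy": -0.01, "dz": 0.1, "wz": 0, "hand": 0},
    {"wx": 0, "wy": 0, "dx": -0.16, "dy": -0.01, "dz": 0.217, "wz": 0, "hand": 0},
    {"wx": 0, "wy": 0, "dx": -0.16, "dy": -0.01, "dz": 0.217, "wz": 0, "hand": 0},
    {"wx": 0, "wy": 0, "dx": -0.16, "dy": -0.01, "dz": 0.217, "wz": 0, "hand": 0}
  ]
}}

```text
time_s: 3.38
eef_pos: [0.4555, -0.1459, 0.1077]
eef_rot: [0.0, 0.689, 0.725, 0.001]
ft_force: [0.5, -0.7, 0.2]
grip_width: -0.001
grip_force: 0.0
```

>>> {"name": "apply_moves", "arguments": {
  "steps": [
    {"wx": 0, "wy": 0, "dx": 0, "dy": 0.02, "dz": 0, "wz": 0, "hand": 0},
    {"wx": 0, "wy": 0, "dx": 0, "dy": 0.04, "dz": 0, "wz": 0, "hand": 0},
    {"wx": 0, "wy": 0, "dx": 0, "dy": 0.06, "dz": 0, "wz": 0, "hand": 0}
  ]
}}

```text
time_s: 3.75
eef_pos: [0.4706, -0.1459, 0.1075]
eef_rot: [0.001, 0.689, 0.724, 0.0]
ft_force: [-0.8, -0.9, -0.8]
grip_width: 0.002
grip_force: 0.0
```

Run:
```python
from h import *
st()
s=grab_frame('side');save('s2.png',cv2.resize(s[100:220,170:300],(650,600),interpolation=2))
```

```text
t 3.75 pos [ 0.4706 -0.1459  0.1075] rack [-0.0259  0.004   0.1075] yang 0.0492 tilt -1.0 F [-0.8 -0.9 -0.8] g 0.002 0.0
```

View pics/s2.png

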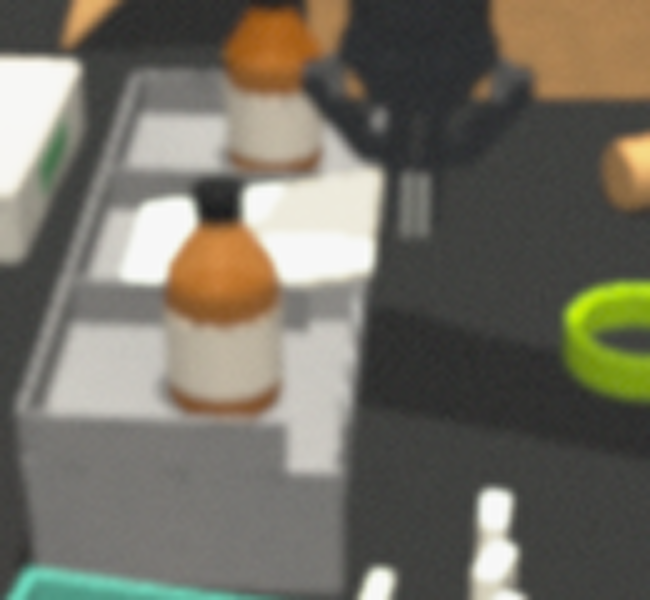

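The fingertips are just in front of the tile's edge (tip at (415,235), tile edge at about (380,220)). I keep pushing.

>>> {"name": "apply_moves", "arguments": {
  "steps": [
    {"wx": 0, "wy": 0, "dx": 0, "dy": 0.02, "dz": 0, "wz": 0, "hand": 0},
    {"wx": 0, "wy": 0, "dx": 0, "dy": 0.035, "dz": 0, "wz": 0, "hand": 0},
    {"wx": 0, "wy": 0, "dx": 0, "dy": 0.05, "dz": 0, "wz": 0, "hand": 0}
  ]
}}

```text
time_s: 4.18
eef_pos: [0.4823, -0.1455, 0.107]
eef_rot: [-0.0, 0.69, 0.724, -0.0]
ft_force: [-0.1, 0.5, 0.3]
grip_width: 0.002
grip_force: 0.0
```

>>> {"name": "apply_moves", "arguments": {
  "steps": [
    {"wx": 0, "wy": 0, "dx": 0, "dy": 0.015, "dz": 0, "wz": 0, "hand": 0},
    {"wx": 0, "wy": 0, "dx": 0, "dy": 0.03, "dz": 0, "wz": 0, "hand": 0}
  ]
}}

```text
time_s: 4.42
eef_pos: [0.4887, -0.145, 0.1067]
eef_rot: [-0.001, 0.69, 0.724, -0.001]
ft_force: [-1.5, 0.2, -0.6]
grip_width: -0.001
grip_force: 0.7
```

>>> {"name": "apply_moves", "arguments": {
  "steps": [
    {"wx": 0, "wy": 0, "dx": 0, "dy": 0.01, "dz": 0, "wz": 0, "hand": 0},
    {"wx": 0, "wy": 0, "dx": 0, "dy": 0.02, "dz": 0, "wz": 0, "hand": 0}
  ]
}}

```text
time_s: 4.68
eef_pos: [0.4945, -0.1449, 0.1069]
eef_rot: [-0.0, 0.69, 0.724, -0.0]
ft_force: [-1.0, -0.7, -0.8]
grip_width: -0.002
grip_force: 0.0
```

Run:
```python
from h import *
st()
s=grab_frame('side');save('s3.png',cv2.resize(s[100:220,170:300],(650,600),interpolation=2))
```

```text
t 4.67 pos [ 0.4945 -0.1449  0.1069] rack [-0.0021  0.004   0.1069] yang 0.0485 tilt -1.0 F [-1.  -0.7 -0.8] g -0.002 0.0
```

View pics/s3.png

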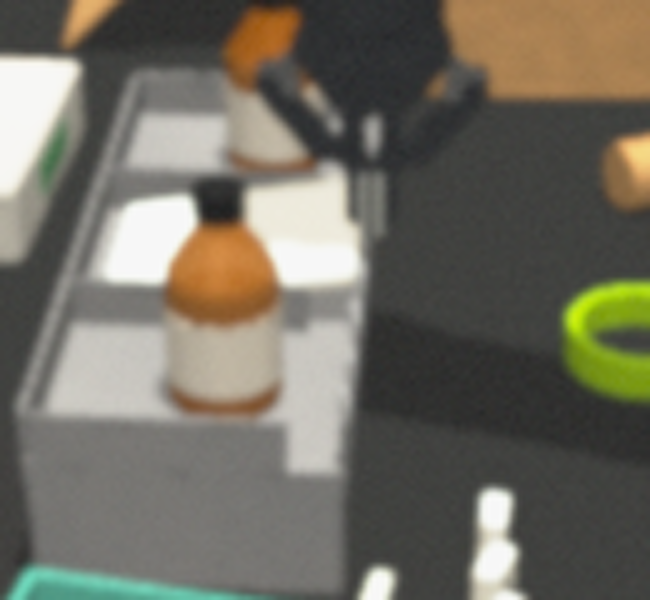

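The tile has gone back: its front edge is now at (350–362, 170–270), behind the lip. Next I lift, move over it and press.

>>> {"name": "apply_moves", "arguments": {
  "steps": [
    {"wx": 0, "wy": 0, "dx": 0, "dy": 0, "dz": -0.1, "wz": 0, "hand": 0},
    {"wx": 0, "wy": 0, "dx": 0.01, "dy": 0.16, "dz": -0.1, "wz": 0, "hand": 0},
    {"wx": 0, "wy": 0, "dx": 0.01, "dy": 0.18, "dz": 0.03, "wz": 0, "hand": 0},
    {"wx": 0, "wy": 0, "dx": 0.01, "dy": 0.18, "dz": 0.06, "wz": 0, "hand": 0},
    {"wx": 0, "wy": 0, "dx": 0.01, "dy": 0.18, "dz": 0.075, "wz": 0, "hand": 0}
  ]
}}

```text
time_s: 5.35
eef_pos: [0.5389, -0.1404, 0.0881]
eef_rot: [-0.0, 0.69, 0.724, -0.0]
ft_force: [-0.4, -0.6, 0.2]
grip_width: -0.001
grip_force: 0.0
```

Run:
```python
from h import *
st()
```

```text
t 5.35 pos [ 0.5389 -0.1404  0.0881] rack [0.0425 0.0066 0.0881] yang 0.0482 tilt -1.0 F [-0.4 -0.6  0.2] g -0.001 0.0
```

>>> {"name": "apply_moves", "arguments": {
  "steps": [
    {"wx": 0, "wy": 0, "dx": 0, "dy": 0, "dz": 0.012, "wz": 0, "hand": 0},
    {"wx": 0, "wy": 0, "dx": 0, "dy": 0, "dz": 0.022, "wz": 0, "hand": 0},
    {"wx": 0, "wy": 0, "dx": 0, "dy": 0, "dz": 0.026, "wz": 0, "hand": 0},
    {"wx": 0, "wy": 0, "dx": 0, "dy": 0, "dz": 0.026, "wz": 0, "hand": 0}
  ]
}}

```text
time_s: 5.85
eef_pos: [0.5396, -0.1404, 0.0831]
eef_rot: [0.0, 0.69, 0.724, 0.0]
ft_force: [-1.7, 1.2, 7.9]
grip_width: -0.0
grip_force: 4.3
```

Run:
```python
from h import *
st()
```

```text
t 5.85 pos [ 0.5396 -0.1404  0.0831] rack [0.0432 0.0065 0.0831] yang 0.0483 tilt -1.0 F [-1.7  1.2  7.9] g -0.0 4.3
```

>>> {"name": "apply_moves", "arguments": {
  "steps": [
    {"wx": 0, "wy": 0, "dx": 0, "dy": 0, "dz": 0.004, "wz": 0, "hand": 0},
    {"wx": 0, "wy": 0, "dx": 0, "dy": 0, "dz": 0.004, "wz": 0, "hand": 0},
    {"wx": 0, "wy": 0, "dx": 0, "dy": 0, "dz": 0.004, "wz": 0, "hand": 0}
  ]
}}

```text
time_s: 6.22
eef_pos: [0.5396, -0.1404, 0.0831]
eef_rot: [0.001, 0.69, 0.724, 0.0]
ft_force: [-3.4, 0.7, 16.6]
grip_width: -0.001
grip_force: 8.5
```

Run:
```python
from h import *
st()
t=grab_frame('top');s=grab_frame('side')
f2=t.min(2);m=(f2>185).astype(np.uint8)[130:200,295:360]
n,lab,stt,ce=cv2.connectedComponentsWithStats(m);i=1+np.argmax(stt[1:,4]);cn=cv2.findContours((lab==i).astype(np.uint8),0,1)[0][0]
r=cv2.minAreaRect(cn);print('tile px',np.array(r[0])+[295,130],r[1:])
im=t[120:200,260:400].repeat(5,0).repeat(5,1)
save('t3.png',im)
```

```text
t 6.22 pos [ 0.5396 -0.1404  0.0831] rack [0.0433 0.0065 0.0831] yang 0.0482 tilt -1.0 F [-3.4  0.7 16.6] g -0.001 8.5
tile px [317.5 166.5] ((45.0, 19.0), 90.0)
```

View pics/t3.png

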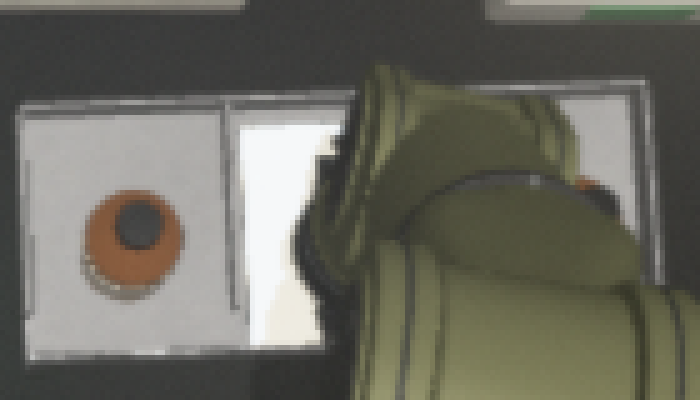

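Run:
```python
from h import *
for uv in [(318,144.6),(318,189.3),(308.2,160)]: print(inv(onz('top',uv,.083)).round(4))
print('lip inner edge hides to',inv(onz('top',proj('top',rk([.0015,.03,.103])),.083)))
```

```text
[0.1422 0.0214 0.083 ]
[0.002  0.0291 0.083 ]
[0.0947 0.0545 0.083 ]
lip inner edge hides to [0.00355037 0.02688021 0.083     ]
```

>>> {"name": "apply_moves", "arguments": {
  "steps": [
    {"wx": 0, "wy": 0, "dx": 0, "dy": 0.012, "dz": 0, "wz": 0, "hand": 0},
    {"wx": 0, "wy": 0, "dx": 0, "dy": 0.03, "dz": 0, "wz": 0, "hand": 0},
    {"wx": 0, "wy": 0, "dx": 0, "dy": 0.03, "dz": 0, "wz": 0, "hand": 0},
    {"wx": 0, "wy": 0, "dx": 0, "dy": 0.03, "dz": 0, "wz": 0, "hand": 0}
  ]
}}

```text
time_s: 6.82
eef_pos: [0.5398, -0.1405, 0.083]
eef_rot: [-0.005, 0.69, 0.723, -0.004]
ft_force: [-15.6, 1.3, 30.0]
grip_width: -0.001
grip_force: 14.8
```

Run:
```python
from h import *
st()
t=grab_frame('top')
col=t[135:155,314:322].mean((1,2));d=np.diff(col);i=np.argmax(d);print(col.round().astype(int));print(inv(onz('top',(318,135+i+.5),.083)).round(4))
```

```text
t 6.83 pos [ 0.5398 -0.1405  0.083 ] rack [0.0434 0.0065 0.083 ] yang 0.0466 tilt -0.9999 F [-15.6   1.3  30. ] g -0.001 14.8
[ 61  60  64  90 136  92 109 167 173 188 240 247 248 248 248 247 248 247
 246 246]
[0.152  0.0209 0.083 ]
```

Tile measured level under 8–30 N, with its rear edge at about rack x 142 mm. Lifting off and going to the holder.

>>> {"name": "apply_moves", "arguments": {
  "steps": [
    {"wx": 0, "wy": 0, "dx": 0, "dy": -0.03, "dz": -0.1, "wz": 0, "hand": 0},
    {"wx": 0, "wy": 0, "dx": 0, "dy": -0.1, "dz": -0.3, "wz": 0, "hand": 0.5},
    {"wx": 0, "wy": 0, "dx": 0, "dy": -0.2, "dz": -0.5, "wz": 0, "hand": 1},
    {"wx": 0, "wy": 0, "dx": 0.1, "dy": -0.3, "dz": -0.68, "wz": 0, "hand": 1},
    {"wx": 0, "wy": 0, "dx": 0.32, "dy": -0.35, "dz": -0.68, "wz": 0, "hand": 1}
  ]
}}

```text
time_s: 7.5
eef_pos: [0.4568, -0.0663, 0.2543]
eef_rot: [0.004, 0.692, 0.722, 0.002]
ft_force: [1.6, 1.7, 0.1]
grip_width: 0.843
grip_force: 0.0
```

Run:
```python
from h import *
t=grab_frame('top');st()
save('t4.png',t)
m=(t.min(2)>200).astype(np.uint8)[130:200,295:360]
n,lab,stt,ce=cv2.connectedComponentsWithStats(m);i=1+np.argmax(stt[1:,4]);cn=cv2.findContours((lab==i).astype(np.uint8),0,1)[0][0]
r=cv2.minAreaRect(cn);print(r,inv(onz('top',np.array(r[0])+[295,130],.083)).round(4))
plan([.46,.237,.2],-.115)
```

```text
t 7.55 pos [ 0.4533 -0.0556  0.2525] rack [-0.0393  0.095   0.2525] yang 0.0558 tilt -1.0 F [-3.5  6.7 -0.8] g 0.925 0.0
((30.5, 22.0), (16.0, 35.0), 90.0) [ 0.1178 -0.0006  0.083 ]
d [1.1658 0.0918 0.2166] w [ 0.0005 -0.0036  0.1087] max 1.17
```

>>> {"name": "apply_moves", "arguments": {
  "steps": [
    {"wx": 0, "wy": 0, "dx": 0.2, "dy": 0.0, "dz": 0, "wz": 0.05, "hand": 1},
    {"wx": 0, "wy": 0, "dx": 0.43, "dy": 0.02, "dz": 0, "wz": 0.11, "hand": 1},
    {"wx": 0, "wy": 0, "dx": 0.66, "dy": 0.04, "dz": 0, "wz": 0.11, "hand": 1},
    {"wx": 0, "wy": 0, "dx": 0.88, "dy": 0.06, "dz": 0.05, "wz": 0.11, "hand": 1},
    {"wx": 0, "wy": 0, "dx": 1.0, "dy": 0.08, "dz": 0.1, "wz": 0.11, "hand": 1}
  ]
}}

```text
time_s: 8.18
eef_pos: [0.4631, 0.1902, 0.2257]
eef_rot: [-0.001, 0.748, 0.664, 0.001]
ft_force: [0.2, 0.3, 0.7]
grip_width: 0.996
grip_force: 0.0
```

Run:
```python
from h import *
t=grab_frame('top');st()
m=(t.min(2)>185).astype(np.uint8)[130:200,295:360]
n,lab,stt,ce=cv2.connectedComponentsWithStats(m);i=1+np.argmax(stt[1:,4]);cn=cv2.findContours((lab==i).astype(np.uint8),0,1)[0][0]
r=cv2.minAreaRect(cn);print(r,inv(onz('top',np.array(r[0])+[295,130],.083)).round(4))
plan([.46,.237,.18],-.115)
```

```text
t 8.22 pos [0.4627 0.1941 0.2242] rack [-0.0191  0.344   0.2242] yang -0.1153 tilt -1.0 F [ 0.2  4.5 -0.9] g 1.0 0.0
((31.43765640258789, 36.25312042236328), (45.3932991027832, 37.20352554321289), 87.1375961303711) [ 0.0728 -0.0009  0.083 ]
d [ 0.1686 -0.0302  0.1775] w [-0.0008 -0.0025 -0.0002] max 0.18
```

>>> {"name": "apply_moves", "arguments": {
  "steps": [
    {"wx": 0, "wy": 0, "dx": 0.17, "dy": -0.03, "dz": 0.17, "wz": 0, "hand": 1},
    {"wx": 0, "wy": 0, "dx": 0.17, "dy": -0.03, "dz": 0.17, "wz": 0, "hand": 1},
    {"wx": 0, "wy": 0, "dx": 0.17, "dy": -0.03, "dz": 0.17, "wz": 0, "hand": 1}
  ]
}}

```text
time_s: 8.6
eef_pos: [0.4613, 0.2288, 0.1834]
eef_rot: [0.0, 0.75, 0.662, -0.0]
ft_force: [1.0, -0.4, -0.2]
grip_width: 1.001
grip_force: 0.0
```

Run:
```python
from h import *
st();plan([.46,.237,.101],-.115)
```

```text
t 8.6 pos [0.4613 0.2288 0.1834] rack [-0.0189  0.3787  0.1834] yang -0.1244 tilt -1.0 F [ 1.  -0.4 -0.2] g 1.001 0.0
d [ 0.0323 -0.0092  0.3295] w [-0.0001  0.0005 -0.006 ] max 0.33
```

>>> {"name": "apply_moves", "arguments": {
  "steps": [
    {"wx": 0, "wy": 0, "dx": 0.03, "dy": -0.009, "dz": 0.15, "wz": 0, "hand": 1},
    {"wx": 0, "wy": 0, "dx": 0.03, "dy": -0.009, "dz": 0.28, "wz": 0, "hand": 1},
    {"wx": 0, "wy": 0, "dx": 0.03, "dy": -0.009, "dz": 0.33, "wz": 0, "hand": 1},
    {"wx": 0, "wy": 0, "dx": 0.03, "dy": -0.009, "dz": 0.33, "wz": 0, "hand": 1}
  ]
}}

```text
time_s: 9.1
eef_pos: [0.4604, 0.2363, 0.1011]
eef_rot: [0.0, 0.75, 0.661, -0.0]
ft_force: [-1.1, 0.5, 0.4]
grip_width: 0.998
grip_force: 0.0
```

Run:
```python
from h import *
st();plan([.46,.237,.101],-.115)
s=grab_frame('side');save('s5.png',cv2.resize(s[170:330,180:320],(525,600),interpolation=2))
```

```text
t 9.1 pos [0.4604 0.2363 0.1011] rack [-0.0195  0.3863  0.1011] yang -0.1257 tilt -1.0 F [-1.1  0.5  0.4] g 0.998 0.0
d [ 0.0024 -0.0019  0.0005] w [ 0.0001  0.0003 -0.0068] max 0.0
```

View pics/s5.png

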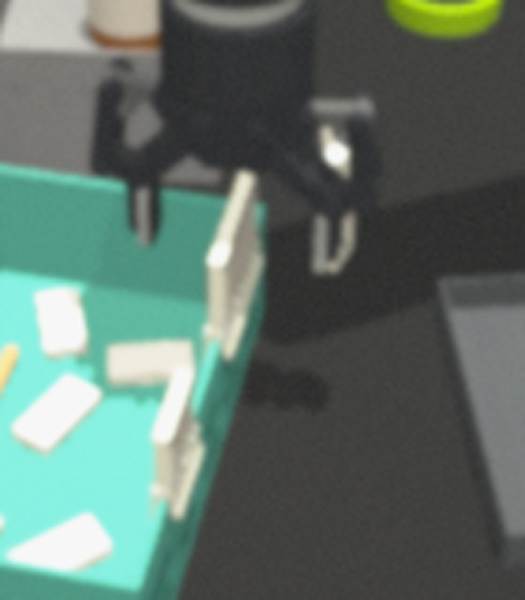

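The fingers straddle the larger holder (finger tips at (145,240) and (330,270), holder at (235,265)). Closing.

>>> {"name": "apply_moves", "arguments": {
  "steps": [
    {"wx": 0, "wy": 0, "dx": 0, "dy": 0, "dz": 0, "wz": 0, "hand": 0.4},
    {"wx": 0, "wy": 0, "dx": 0, "dy": 0, "dz": 0, "wz": 0, "hand": 0.15},
    {"wx": 0, "wy": 0, "dx": 0, "dy": 0, "dz": 0, "wz": 0, "hand": 0},
    {"wx": 0, "wy": 0, "dx": 0, "dy": 0, "dz": 0, "wz": 0, "hand": 0},
    {"wx": 0, "wy": 0, "dx": 0, "dy": 0, "dz": 0, "wz": 0, "hand": 0}
  ],
  "force": 60
}}

```text
time_s: 9.78
eef_pos: [0.4604, 0.2374, 0.1009]
eef_rot: [0.0, 0.75, 0.662, 0.0]
ft_force: [1.1, -0.7, 2.0]
grip_width: 0.086
grip_force: 60.0
```

>>> {"name": "apply_moves", "arguments": {
  "steps": [
    {"wx": 0, "wy": 0, "dx": 0, "dy": 0, "dz": 0, "wz": 0, "hand": 0},
    {"wx": 0, "wy": 0, "dx": 0, "dy": 0, "dz": 0, "wz": 0, "hand": 0},
    {"wx": 0, "wy": 0, "dx": 0, "dy": 0, "dz": 0, "wz": 0, "hand": 0}
  ]
}}

```text
time_s: 10.15
eef_pos: [0.4604, 0.2374, 0.1009]
eef_rot: [0.0, 0.75, 0.662, 0.0]
ft_force: [1.4, -0.4, 1.1]
grip_width: 0.089
grip_force: 60.1
```

Run:
```python
from h import *
st()
```

```text
t 10.15 pos [0.4604 0.2374 0.1009] rack [-0.0195  0.3874  0.1009] yang -0.1242 tilt -1.0 F [ 1.4 -0.4  1.1] g 0.089 60.1
```

Gripped (7.6 mm). Lift straight up and carry.

>>> {"name": "apply_moves", "arguments": {
  "steps": [
    {"wx": 0, "wy": 0, "dx": 0, "dy": 0, "dz": -0.05, "wz": 0, "hand": 0},
    {"wx": 0, "wy": 0, "dx": 0, "dy": 0, "dz": -0.15, "wz": 0, "hand": 0},
    {"wx": 0, "wy": 0, "dx": 0, "dy": 0, "dz": -0.3, "wz": 0, "hand": 0},
    {"wx": 0, "wy": 0, "dx": -0.1, "dy": 0, "dz": -0.45, "wz": 0, "hand": 0},
    {"wx": 0, "wy": 0, "dx": -0.25, "dy": 0, "dz": -0.55, "wz": 0, "hand": 0}
  ]
}}

```text
time_s: 10.78
eef_pos: [0.4516, 0.1758, 0.2403]
eef_rot: [-0.0, 0.749, 0.663, 0.001]
ft_force: [0.0, -1.5, -0.7]
grip_width: 0.082
grip_force: 60.0
```

Run:
```python
from h import *
st();plan(rk([-.015,0,.235]),RY)
```

```text
t 10.78 pos [0.4516 0.1758 0.2403] rack [-0.0309  0.3263  0.2403] yang -0.1215 tilt -1.0 F [ 0.  -1.5 -0.7] g 0.082 60.0
d [-1.2769  0.2771  0.0193] w [ 0.0003 -0.0009 -0.1051] max 1.28
```

>>> {"name": "apply_moves", "arguments": {
  "steps": [
    {"wx": 0, "wy": 0, "dx": -0.22, "dy": 0.02, "dz": 0, "wz": -0.05, "hand": 0},
    {"wx": 0, "wy": 0, "dx": -0.44, "dy": 0.05, "dz": 0, "wz": -0.105, "hand": 0},
    {"wx": 0, "wy": 0, "dx": -0.66, "dy": 0.1, "dz": 0, "wz": -0.105, "hand": 0},
    {"wx": 0, "wy": 0, "dx": -0.86, "dy": 0.18, "dz": 0, "wz": -0.105, "hand": 0},
    {"wx": 0, "wy": 0, "dx": -1, "dy": 0.22, "dz": 0, "wz": -0.105, "hand": 0}
  ]
}}

```text
time_s: 11.4
eef_pos: [0.4751, -0.0821, 0.2388]
eef_rot: [-0.0, 0.693, 0.72, -0.0]
ft_force: [0.4, 0.8, -0.1]
grip_width: 0.087
grip_force: 59.9
```

Run:
```python
from h import *
st();plan(rk([0.003,-.001,.17]),RY)
```

```text
t 11.4 pos [ 0.4751 -0.0821  0.2388] rack [-0.0186  0.0676  0.2388] yang 0.0382 tilt -1.0 F [ 0.4  0.8 -0.1] g 0.087 59.9
d [-0.274   0.0883  0.2753] w [-0.0006  0.0001 -0.0034] max 0.28
```

>>> {"name": "apply_moves", "arguments": {
  "steps": [
    {"wx": 0, "wy": 0, "dx": -0.15, "dy": 0.04, "dz": 0.06, "wz": 0, "hand": 0},
    {"wx": 0, "wy": 0, "dx": -0.27, "dy": 0.088, "dz": 0.16, "wz": 0, "hand": 0},
    {"wx": 0, "wy": 0, "dx": -0.27, "dy": 0.088, "dz": 0.275, "wz": 0, "hand": 0},
    {"wx": 0, "wy": 0, "dx": -0.27, "dy": 0.088, "dz": 0.275, "wz": 0, "hand": 0},
    {"wx": 0, "wy": 0, "dx": -0.27, "dy": 0.088, "dz": 0.275, "wz": 0, "hand": 0}
  ]
}}

```text
time_s: 12.02
eef_pos: [0.5006, -0.1455, 0.1705]
eef_rot: [-0.0, 0.692, 0.722, 0.0]
ft_force: [1.0, -0.0, -0.4]
grip_width: 0.084
grip_force: 59.9
```

Run:
```python
from h import *
st();plan(rk([0.003,-.001,.132]),RY)
s=grab_frame('side');save('s6.png',cv2.resize(s[90:190,190:290],(600,600),interpolation=2))
```

```text
t 12.03 pos [ 0.5006 -0.1455  0.1705] rack [0.004  0.0031 0.1705] yang 0.0417 tilt -1.0 F [ 1.  -0.  -0.4] g 0.084 59.9
d [-0.0166 -0.0042  0.154 ] w [ 0.0002 -0.0003 -0.0011] max 0.15
```

View pics/s6.png

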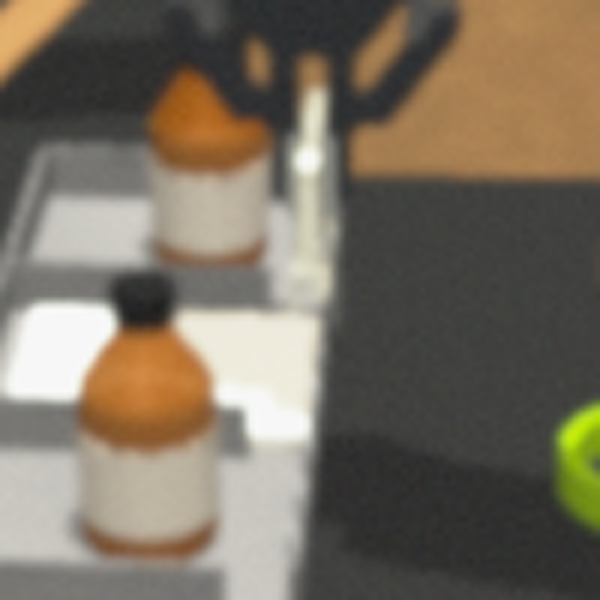

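The holder hangs upright between the pads (at about (305,200)) just above and behind the lip, and the tile lies flat. Lowering the tongue about 3 mm below the lip's top.

>>> {"name": "apply_moves", "arguments": {
  "steps": [
    {"wx": 0, "wy": 0, "dx": -0.01, "dy": -0.002, "dz": 0.08, "wz": 0, "hand": 0},
    {"wx": 0, "wy": 0, "dx": -0.016, "dy": -0.002, "dz": 0.13, "wz": 0, "hand": 0},
    {"wx": 0, "wy": 0, "dx": -0.016, "dy": -0.002, "dz": 0.154, "wz": 0, "hand": 0},
    {"wx": 0, "wy": 0, "dx": -0.016, "dy": -0.002, "dz": 0.154, "wz": 0, "hand": 0}
  ]
}}

```text
time_s: 12.58
eef_pos: [0.5002, -0.15, 0.131]
eef_rot: [-0.0, 0.692, 0.721, -0.0]
ft_force: [-0.2, 0.2, -1.2]
grip_width: 0.087
grip_force: 59.9
```

Run:
```python
from h import *
st()
```

```text
t 12.57 pos [ 0.5002 -0.15    0.131 ] rack [ 0.0035 -0.0013  0.131 ] yang 0.041 tilt -1.0 F [-0.2  0.2 -1.2] g 0.087 59.9
```

>>> {"name": "apply_moves", "arguments": {
  "steps": [
    {"wx": 0, "wy": 0, "dx": 0, "dy": -0.006, "dz": 0, "wz": 0, "hand": 0},
    {"wx": 0, "wy": 0, "dx": 0, "dy": -0.012, "dz": 0, "wz": 0, "hand": 0},
    {"wx": 0, "wy": 0, "dx": 0, "dy": -0.012, "dz": 0, "wz": 0, "hand": 0}
  ]
}}

```text
time_s: 12.95
eef_pos: [0.4972, -0.1504, 0.1313]
eef_rot: [0.0, 0.693, 0.721, 0.0]
ft_force: [0.1, 0.3, 0.5]
grip_width: 0.088
grip_force: 59.9
```

>>> {"name": "apply_moves", "arguments": {
  "steps": [
    {"wx": 0, "wy": 0, "dx": 0, "dy": -0.005, "dz": 0, "wz": 0, "hand": 0},
    {"wx": 0, "wy": 0, "dx": 0, "dy": -0.01, "dz": 0, "wz": 0, "hand": 0},
    {"wx": 0, "wy": 0, "dx": 0, "dy": -0.01, "dz": 0, "wz": 0, "hand": 0}
  ]
}}

```text
time_s: 13.32
eef_pos: [0.4957, -0.1503, 0.1311]
eef_rot: [0.001, 0.692, 0.721, 0.001]
ft_force: [1.9, 0.1, -1.1]
grip_width: 0.088
grip_force: 59.7
```

>>> {"name": "apply_moves", "arguments": {
  "steps": [
    {"wx": 0, "wy": 0, "dx": 0, "dy": -0.004, "dz": 0, "wz": 0, "hand": 0},
    {"wx": 0, "wy": 0, "dx": 0, "dy": -0.008, "dz": 0, "wz": 0, "hand": 0},
    {"wx": 0, "wy": 0, "dx": 0, "dy": -0.008, "dz": 0, "wz": 0, "hand": 0}
  ]
}}

```text
time_s: 13.7
eef_pos: [0.4954, -0.1504, 0.1313]
eef_rot: [0.002, 0.692, 0.722, 0.002]
ft_force: [5.8, 0.8, -4.0]
grip_width: 0.084
grip_force: 59.1
```

Run:
```python
from h import *
st()
```

```text
t 13.7 pos [ 0.4954 -0.1504  0.1313] rack [-0.0014 -0.0015  0.1313] yang 0.0414 tilt -1.0 F [ 5.8  0.8 -4. ] g 0.084 59.1
```

Contact was felt at TCP x = -1.3 mm in the rack frame, as expected for the tongue on the lip's back. Centring the mouth (commanded position +4.4 mm) and lowering.

>>> {"name": "apply_moves", "arguments": {
  "steps": [
    {"wx": 0, "wy": 0, "dx": 0, "dy": 0.018, "dz": 0, "wz": 0, "hand": 0},
    {"wx": 0, "wy": 0, "dx": 0, "dy": 0.018, "dz": 0, "wz": 0, "hand": 0},
    {"wx": 0, "wy": 0, "dx": 0, "dy": 0.018, "dz": 0.012, "wz": 0, "hand": 0},
    {"wx": 0, "wy": 0, "dx": 0, "dy": 0.018, "dz": 0.02, "wz": 0, "hand": 0},
    {"wx": 0, "wy": 0, "dx": 0, "dy": 0.018, "dz": 0.02, "wz": 0, "hand": 0}
  ]
}}

```text
time_s: 14.32
eef_pos: [0.4968, -0.1503, 0.1257]
eef_rot: [-0.0, 0.693, 0.721, -0.0]
ft_force: [-0.3, 0.1, -0.9]
grip_width: 0.086
grip_force: 59.9
```

Run:
```python
from h import *
st()
```

```text
t 14.32 pos [ 0.4968 -0.1503  0.1257] rack [ 0.     -0.0015  0.1257] yang 0.0407 tilt -1.0 F [-0.3  0.1 -0.9] g 0.086 59.9
```

>>> {"name": "apply_moves", "arguments": {
  "steps": [
    {"wx": 0, "wy": 0, "dx": 0, "dy": 0, "dz": 0.012, "wz": 0, "hand": 0},
    {"wx": 0, "wy": 0, "dx": 0, "dy": 0, "dz": 0.024, "wz": 0, "hand": 0},
    {"wx": 0, "wy": 0, "dx": 0, "dy": 0, "dz": 0.03, "wz": 0, "hand": 0},
    {"wx": 0, "wy": 0, "dx": 0, "dy": 0, "dz": 0.03, "wz": 0, "hand": 0}
  ]
}}

```text
time_s: 14.82
eef_pos: [0.4971, -0.1502, 0.1189]
eef_rot: [-0.0, 0.693, 0.721, 0.0]
ft_force: [-1.2, 0.8, 4.5]
grip_width: 0.088
grip_force: 60.6
```

Run:
```python
from h import *
st()
```

```text
t 14.82 pos [ 0.4971 -0.1502  0.1189] rack [ 0.0004 -0.0014  0.1189] yang 0.0407 tilt -1.0 F [-1.2  0.8  4.5] g 0.088 60.6
```

Seated at the expected height with contact. Pressing about 2 mm more for a firm hold.

>>> {"name": "apply_moves", "arguments": {
  "steps": [
    {"wx": 0, "wy": 0, "dx": 0, "dy": 0, "dz": 0.004, "wz": 0, "hand": 0},
    {"wx": 0, "wy": 0, "dx": 0, "dy": 0, "dz": 0.008, "wz": 0, "hand": 0},
    {"wx": 0, "wy": 0, "dx": 0, "dy": 0, "dz": 0.008, "wz": 0, "hand": 0},
    {"wx": 0, "wy": 0, "dx": 0, "dy": 0, "dz": 0.008, "wz": 0, "hand": 0},
    {"wx": 0, "wy": 0, "dx": 0, "dy": 0, "dz": 0.008, "wz": 0, "hand": 0}
  ],
  "force": 80
}}

```text
time_s: 15.45
eef_pos: [0.4972, -0.1502, 0.1188]
eef_rot: [0.0, 0.693, 0.721, 0.0]
ft_force: [-4.1, 2.5, 24.4]
grip_width: 0.081
grip_force: 82.9
```

>>> {"name": "apply_moves", "arguments": {
  "steps": [
    {"wx": 0, "wy": 0, "dx": 0, "dy": 0, "dz": 0, "wz": 0, "hand": 0},
    {"wx": 0, "wy": 0, "dx": 0, "dy": 0, "dz": 0, "wz": 0, "hand": 0},
    {"wx": 0, "wy": 0, "dx": 0, "dy": 0, "dz": 0, "wz": 0, "hand": 0},
    {"wx": 0, "wy": 0, "dx": 0, "dy": 0, "dz": 0, "wz": 0, "hand": 0}
  ]
}}

```text
time_s: 15.95
eef_pos: [0.4972, -0.1502, 0.1188]
eef_rot: [0.0, 0.693, 0.721, 0.0]
ft_force: [-4.5, 3.0, 24.6]
grip_width: 0.087
grip_force: 82.9
```

Run:
```python
from h import *
st()
s=grab_frame('side');save('s7.png',cv2.resize(s[90:190,190:290],(600,600),interpolation=2))
```

```text
t 15.95 pos [ 0.4972 -0.1502  0.1188] rack [ 0.0005 -0.0014  0.1188] yang 0.0406 tilt -1.0 F [-4.5  3.  24.6] g 0.087 82.9
```

View pics/s7.png

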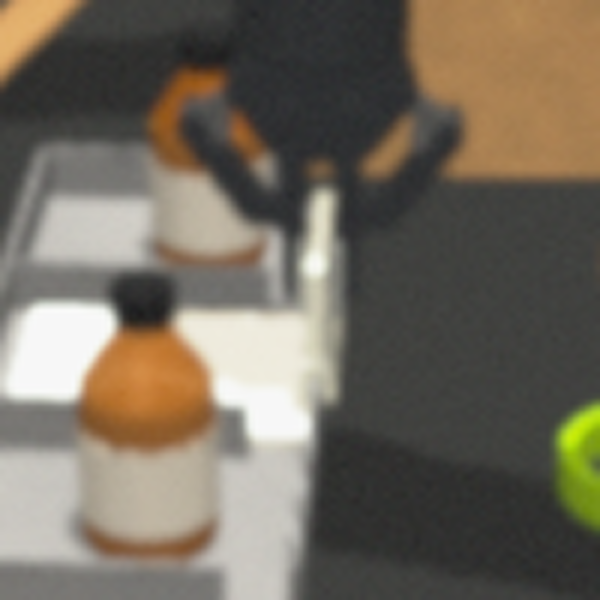

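The holder sits upright on the lip (at about (320,300)), one leg on each side. The tile is flat, and the push is a steady 24 N. Handing in.

```bash
python3 -c "
from cell import sign_off
print(sign_off())"
```

```text
the job is handed in; nothing more can be done
None
```

The tile lies level behind the lip. The larger label holder is fully home on the lip in the middle of that bay, tongue behind it, still gripped and pressed down with about 24 N. I handed the job in at about 16 s, and sign-off returned no verdict.

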